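# Close up an LED work-lamp head: lens, spacer, quarter-turn retaining ring

### The job

Finish the LED lamp head that stands clamped mouth-up in its nest: lower the lens into the barrel dome side up, lay the white spacer on it, then set the brass retaining ring in with its lugs in the two notches and screw it clockwise up to its stop, so that the stack is clamped against the spring. Do not let the lens drop, and leave the marker, the screwdriver and the circuit board beside the work where they lie.

Things in the scene. Friction and masses are not known exactly. Their poses are not given: they have to be found in the camera images.
- lamp_head: LED lamp head, fixed: black barrel, 83 mm outer diameter, on a finned aluminium heat sink, held by two blue jaws (on its +y and -y sides, 35 mm high) on a plate 110 (x) by 164 (y) by 10 mm. Origin: on the barrel's axis at the bench surface, z up. Rim 82 mm above the bench. Its +x and -x sides have the finger notches.
- lamp_mouth (a point): Centre of the barrel's mouth, on the axis at the rim, z = 82 mm; axes as the lamp's. Mouth 63 mm wide with a 2 mm chamfer, bore below it 62 mm. Between the notches two inward lips overhang a groove (73 mm wide, from z = 62 mm up to the lips) in which the ring's lugs run.
- lamp_seat (a point): Centre of the sprung seat in the barrel, z = 40 mm: the lens's underside rests here, the spacer's then at z = 56 mm, the loosely laid ring's at z = 70 mm.
- lamp_notch (a point): Middle of the notch on the lamp's +x side (36 mm from the axis, z = 61 mm); another faces it on the -x side. Each is cut through the wall, 70 degrees wide (36 mm at the bore), open from z = 44 mm to the rim: fingers closing along the lamp's x axis can go down in them with a part. The ring's lugs enter here, ring x axis along lamp x within 20 degrees.
- lamp_stop (a point): Where a lug's middle ends (lamp's -y side, the other lug on +y): turned clockwise from above, the lugs run under the lips, whose underside falls from z = 77 to 71.5 mm. They press on the spring from about 40 degrees, are drawn down 3.5 mm by 75 and meet a solid stop at about 80; no other way round. Pushing down 4 mm first (11 N) lets the ring turn freely; friction holds it when let go.
- wave_spring (a joint): Sprung seat in the bottom of the barrel, in m downward: about 0 free (also with the loose parts lying on it), about 0.0035 when the ring is screwed home; travel 0.005. 3 N preload, 2 N per mm.
- lens: Round glass lens in a dark metal cell, 60 mm diameter, cell 16 mm high, the glass dome stands 6 mm (44 mm wide) above it. Origin: centre of the underside, z through the dome. Stands dome up on the bench. 0.12 kg.
- spacer: White plastic spacer ring, 60 mm outer and 46 mm inner diameter, 14 mm high; either face up. Origin: centre of the underside. 0.05 kg.
- spacer_mid (a point): Centre of the spacer, on its axis at half its height (7 mm from either face); 23 mm above the lens's underside when it lies on the lens.
- retaining_ring: Brass retaining ring, 60 mm outer and 47 mm inner diameter, 32 mm high, fluted on its upper 17 mm where it is gripped; below that 59 mm, with a bevelled foot. Two lugs at its foot (the lowest 5 mm, 28 degrees wide, out to 35.5 mm from the axis) lie along its +x and -x axis; a red line on the top face stands over each. Origin: centre of the underside; stands upright. 0.11 kg.
- green_marker: Green marker, 110 mm, bystander lying behind the lamp. Origin: centre of its underside.
- bench_screwdriver: Orange and black screwdriver, 179 mm long, 36 mm high, bystander lying behind the lamp at the left. Origin: centre of its underside.
- circuit_board_4: Home-etched circuit board, 154 x 104 mm, 28 mm high, bystander lying at the right. Origin: centre of its underside.

How it is judged (in metres and radians):
On the way, in this order (a step that is already met when the one before it is completed fails the run):
1. the lens lies flat, dome up, on its seat in the barrel (horizontal distance between lens and lamp_head below 0.004 m and z of lens in the frame of lamp_head below 0.042 m and angle between lens's own z axis and vertical below 0.08 rad), for 0.2 s.
2. the spacer lies flat on the lens in the barrel (all of step 1 and horizontal distance between spacer_mid and lamp_head below 0.004 m and distance between spacer_mid and lens below 0.025 m and z of spacer_mid in the frame of lamp_head above 0.05 m), for 0.2 s.
At the end, for the whole second after the job is handed in: Lens dome up on the seat, spacer on it, ring on top, each within 4 mm of the barrel axis, lens flat to 0.08 and ring to 0.06 rad; ring turned clockwise at least 64 degrees from the notches, underside below 68.2 mm, spring pressed over 2 mm; all at rest (horizontal distance between each of lens, spacer_mid, retaining_ring and lamp_head below 0.004 m and z of lens in the frame of lamp_head below 0.0385 m and angle between lens's own z axis and vertical below 0.08 rad and distance between spacer_mid and lens below 0.025 m and z of spacer_mid in the frame of lamp_head above 0.05 m and z of retaining_ring in the frame of lamp_head below 0.0682 m and angle between retaining_ring's own z axis and vertical below 0.06 rad and angle between the x axis of retaining_ring and the y axis of lamp_head, either way round below 0.45 rad and value of joint wave_spring above 0.002 m and linear speed of each of retaining_ring, lens below 0.02 m/s and angular speed of retaining_ring below 0.1 rad/s); the robot touches nothing.
It fails at once if the lens is dropped: it falls free at more than 0.8 m/s (a fall of over 3 cm) (linear speed of lens above 0.8 m/s and contact force between lens and the fingers below 0.2 N).
It fails at once if a bystander (marker, screwdriver, circuit board) is moved by more than 3 cm (distance of any of green_marker, bench_screwdriver, circuit_board_4 from where it was at the start of the episode above 0.03 m).
It also fails if it takes over 72 s, if anything falls off the work surface, if the arm or the gripper's body presses on something with over 40 N, if the wrist force passes 120 N, or if a joint passes its speed limit or range.

### The arm

A 6-joint arm with a two-finger parallel gripper is mounted at the origin on a cart in front of the work surface, level with it; the furniture and walls round the work are solid. World frame = base frame: x ahead of the robot, y to its left, z up, the work surface at z = 0. Lengths are in mm, angles in rad, forces in N, time in s.
With the tool pointing down it reaches from about 300 to 950 mm from the base axis. Payload 3.1 kg.
Tool frame: the origin (TCP) lies midway between the tips of the shut fingers; the grasp point (between the pads) lies robot.hold_point_z behind it (robot.hold_point_z is the distance from the TCP to the grasp point, in mm); z points along the fingers, y is the line along which they close (so a half turn about z gives the same grasp; the last joint's range is limited). The gripper opens to 85 mm and grips with 20 to 120 N. Pads are 22 mm wide; open, the fingers measure 114 mm over their backs; the gripper's body (76 mm by 85 mm) begins 54 mm behind the grasp point. The pads swing forward as they close: fully open they stand 13 mm farther back than shut.
Start: joints at [1.047, 0.308, 1.634, -0, 1.2, -0.07], TCP at [274.015, 561.736, 231.272] pointing down, gripper open.
Joint ranges: [-3.06, 3.06], [-0.79, 1.96], [0.05, 2.63], [-1.19, 4.34], [0.05, 2.64], [-2.94, 2.94]. Speed limits (rad/s): [2.79, 2.79, 3.14, 3.14, 3.14, 3.14].

### API

Orientations are given as a 3x3 rotation matrix whose columns are the frame's x, y, z axes.
In Python, from plant import robot gives the robot as it stands. Calls block until the motion is done:
- robot.move_ptp(position, orientation): joint-space move of the TCP to a pose.
- robot.servo_line(position, velocity=150, rotation=None, threshold=None): straight line of the TCP; rotation=None keeps the orientation; velocity is the mean speed in mm/s. With threshold (N) it stops when the force on the tool has changed by that much, and returns True; else False.
- robot.goto_joints(angles): joint-space move.
- robot.set_gripper(opening): finger opening in mm; the grip force is fixed at half the most; returns when the fingers have stopped.
- robot.wait(seconds).
- robot.ik(position, orientation): joint angles nearest the present ones, or None.
- robot.observe(): the state.
- robot.capture(name): name is "side" or "top"; returns the picture (400x640x3 uint8, red, green, blue); there is no depth.
- robot.calibration(name): a dict with "fx", "fy", "cx", "cy" (pixels), "eye" and "attitude" of the camera in the world. Camera axes: x right, y up, looking along -z (the intrinsics and any distortion apply to the point x, -y, -z); pixel columns grow to the right and rows downward; lengths in mm; the calibration is good to about 2 mm. A picture is of the moment at which its call begins. calibration takes no time and is no camera call.
A pose or a line that the arm cannot do raises robot.IKError and nothing moves.
- robot.sign_off(): hands the job in; it is judged then, once.
The state is a dict: "t": time; "qpos": joint angles; "qvel": joint speeds; "tau": joint torques, N m; "tcp_pos": TCP position; "eef_rot": TCP orientation; "contact_force": force on the tool from outside, world axes, zero at the start; "torque": the same for the moment, N m; "width": finger opening in mm; "finger_force": force on a finger pad.
Only numpy, scipy, OpenCV 4.12 (cv2) and the standard library are available. Lean on these libraries where they do the work, as an engineer would, in place of code of your own. Each camera call takes 0.05 s, during which the arm holds its last target. There are 200 camera calls.

## Working session

There is one attempt and no reset: what is moved stays moved. The work goes in short steps, each a Python script; the robot and the scene stay as the last script left them, time stands still between calls to the robot, and variables do not carry over. Pictures are saved under pics/ and viewed, at most 10 in all, crops included, and the job is handed in when it is done.

```bash
ls; mkdir -p pics; python3 - <<'E'
from plant import robot
import cv2
for n in("top","side"):
    im=robot.capture(n); cv2.imwrite(f"pics/{n}0.png",im[:,:,::-1]); print(n,robot.calibration(n))
print(robot.observe(), robot.hold_point_z)
E
```

```text
pics
plant.py
top {'fx': 471.97120469732505, 'fy': 471.97120469732505, 'cx': 319.3090780280792, 'cy': 194.0635405611416, 'eye': array([ 462.35341186,  -80.91295304, 1299.12732693]), 'attitude': array([[ 0.01887297,  0.99530336, -0.09494755],
       [-0.9998076 ,  0.01827966, -0.00711482],
       [-0.00534579,  0.09506355,  0.99545685]])}
side {'fx': 380.4830176254207, 'fy': 380.4830176254207, 'cx': 316.2043357077904, 'cy': 195.40942664747556, 'eye': array([  532.79306156, -1017.76141035,   549.87340492]), 'attitude': array([[ 0.99839399,  0.04105442, -0.03903803],
       [-0.05312932,  0.43933329, -0.89675166],
       [-0.01966491,  0.89738553,  0.44080891]])}
{'t': 0.1, 'qpos': array([ 1.04731975e+00,  3.08916760e-01,  1.63506524e+00, -2.46158300e-05,
        1.19972849e+00, -6.96857119e-02]), 'qvel': array([-0.0022461 , -0.00222264, -0.00278767,  0.00074519, -0.00047112,
        0.00036434]), 'tau': array([-1.29234453e-03, -4.16404080e+01, -2.77646005e+01, -2.04683033e-04,
        4.03786922e-03,  6.98962168e-06]), 'tcp_pos': array([273.62849928, 561.0760929 , 230.15981179]), 'eef_rot': array([[-8.98795598e-01,  4.38366734e-01, -1.03882692e-03],
       [ 4.38367947e-01,  8.98793712e-01, -1.84569957e-03],
       [ 1.24597810e-04, -2.11429508e-03, -9.99997757e-01]]), 'contact_force': array([ 0.50514279,  0.50825406, -0.37938731]), 'torque': array([-0.02746373,  0.02917179, -0.03141518]), 'finger_force': 0.0, 'width': 85.6132264556221} 18.700000000000003
```

View pics/top0.png

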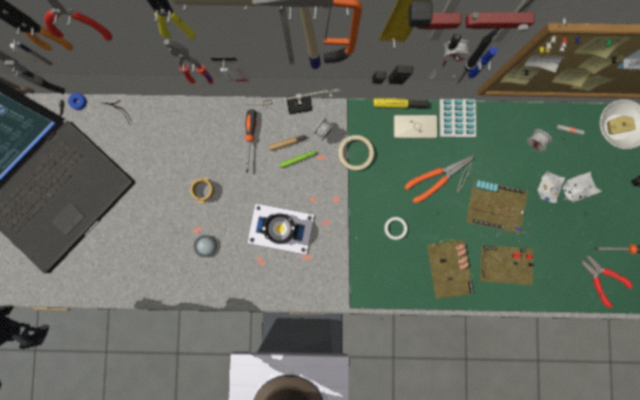

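View pics/side0.png

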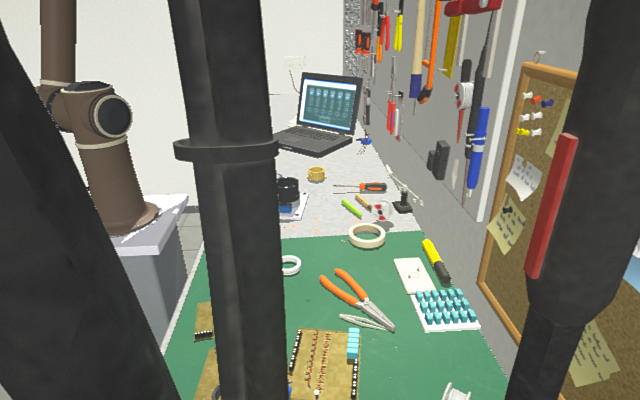

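The top view shows the lamp at about (281,229), the lens at (205,246), the brass ring at (202,189) and the spacer at (396,229). The bystanders are the marker at (298,159), the screwdriver at (251,140) and the boards at the right. The side view is mostly occluded, so I'll enlarge the top one.

```bash
python3 - <<'E'
import cv2,numpy as np
im=cv2.imread("pics/top0.png")
def crop(x,y,w,h,s): 
    return cv2.resize(im[y:y+h,x:x+w],None,fx=s,fy=s,interpolation=cv2.INTER_CUBIC)
a=crop(240,195,80,60,8)[:, :]          # lamp 640x480
cv2.imwrite("pics/lamp_c.png",a)
b=[crop(x,y,40,40,10) for x,y in((182,169),(185,226))]
cv2.imwrite("pics/parts_c.png",np.hstack(b))
E
```

```text
(no output)
```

View pics/lamp_c.png

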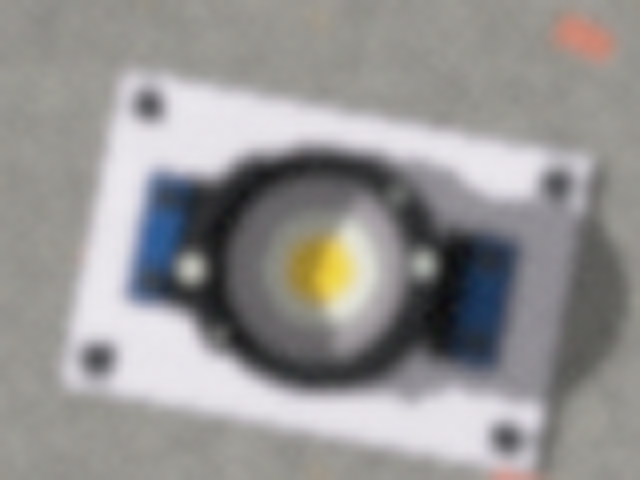

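View pics/parts_c.png

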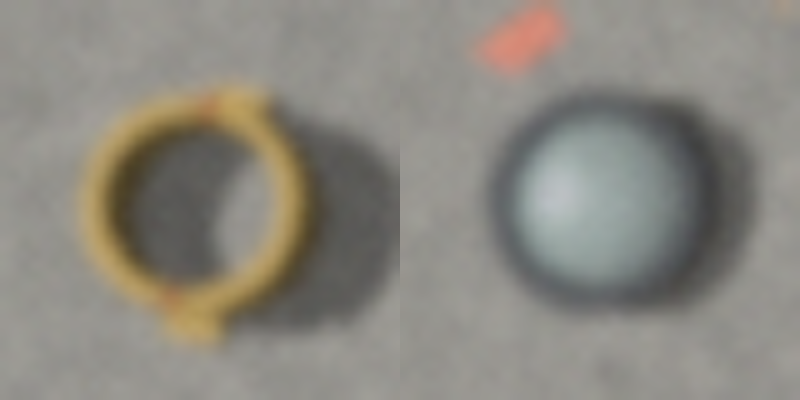

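The crops show four plate screws at crop pixels (148,105), (557,184), (97,358) and (507,437), so lamp x is about -11° from world x. The ring's red lines are at (207,103) and (172,295), so its lugs already lie nearly along lamp x. The lens dome is centred near (202,198) in its own crop. I'll refine the centres by fitting the known circles.

```bash
cat > see.py <<'E'
import cv2,numpy as np
from scipy.optimize import minimize
def proj(C,P):
    p=(np.atleast_2d(P)-C["eye"])@C["attitude"]
    return np.c_[C["cx"]+C["fx"]*p[:,0]/-p[:,2], C["cy"]+C["fy"]*-p[:,1]/-p[:,2]]
def back(C,uv,z):
    uv=np.atleast_2d(uv); d=np.c_[(uv[:,0]-C["cx"])/C["fx"],-(uv[:,1]-C["cy"])/C["fy"],-np.ones(len(uv))]@C["attitude"].T
    return C["eye"]+d*((z-C["eye"][2])/d[:,2])[:,None]
T=np.linspace(0,2*np.pi,180,endpoint=False)
def fit(C,ch,uv0,z,r,sign,w=3.,sel=None):
    """centre whose circle of radius r at height z has the strongest edge (sign + = brighter outside)"""
    t=T if sel is None else sel
    x0=back(C,uv0,z)[0]; ch=ch.astype(np.float32)
    def ring(x,rr):
        q=proj(C,np.c_[x[0]+rr*np.cos(t),x[1]+rr*np.sin(t),np.full(len(t),z)]).astype(np.float32)
        return cv2.remap(ch,q[:,0].reshape(1,-1),q[:,1].reshape(1,-1),cv2.INTER_CUBIC)[0]
    f=lambda x:-sign*np.mean(np.clip(sign*(ring(x,r+w)-ring(x,r-w)),-5,60)*sign)
    g=min((f(x0[:2]+[a,b]),a,b) for a in np.arange(-10,11,2) for b in np.arange(-10,11,2))
    s=minimize(f,x0[:2]+g[1:],method="Nelder-Mead",options=dict(initial_simplex=x0[:2]+np.array(g[1:])+[[0,0],[2,0],[0,2]]))
    return s.x.round(1),round(-s.fun,1)
E
python3 - <<'E'
from plant import robot
from see import *
C=robot.calibration("top"); im=cv2.imread("pics/top0.png").astype(np.float32)
g=im.mean(2); sat=im.max(2)-im.min(2)
print("lens cell",fit(C,g,(204.8,245.4),16,30,1)); print("lens dome",fit(C,g,(204.8,245.4),16,22,-1))
for r,s in((30,-1),(23.5,1)): print("ring",r,fit(C,sat,(201,189),32,r,s))
for r,s in((30,-1),(23,1)): print("spacer",r,fit(C,im[:,:,2],(396,229),14,r,s))
print("rim out",fit(C,g,(281,229),82,41.5,1)); print("rim in",fit(C,g,(280,229),82,31.5,-1))
c=lambda p,o:(np.array(p)+.5)/8-.5+o
s=back(C,c([(148,105),(557,184),(97,358),(507,437)],(240,195)),11)
print("screws",s.round(1),s.mean(0))
print("dist",np.linalg.norm(s[0]-s[1]),np.linalg.norm(s[0]-s[2]))
print("yaw",[np.degrees(np.arctan2(d[1],d[0])) for d in (s[0]-s[2],s[1]-s[3])],[np.degrees(np.arctan2(-d[0],d[1])) for d in (s[0]-s[1],s[2]-s[3])])
r=back(C,(np.array([(207,103),(172,295),(242,97),(195,333)])+.5)/10-.5+[182,169],[32]*2+[4]*2) if 0 else None
k=lambda p:(np.array(p)+.5)/10-.5+[182,169]
for p,q,z in(((207,103),(172,295),32),((242,97),(195,333),4)):
    a=back(C,[k(p),k(q)],z); d=a[0]-a[1]; print("ring yaw",np.degrees(np.arctan2(d[1],d[0])),a.mean(0),np.linalg.norm(d))
E
```

```text
lens cell (array([438.7, 234.6]), np.float64(27.8))
lens dome (array([438.7, 235.7]), np.float64(41.3))
ring 30 (array([591.3, 248.3]), np.float64(48.0))
ring 23.5 (array([591.1, 248.5]), np.float64(45.7))
spacer 30 (array([ 495.5, -279.6]), np.float64(60.0))
spacer 23 (array([ 495.5, -279.6]), np.float64(60.0))
rim out (array([486.6,  26.2]), np.float64(45.4))
rim in (array([488.4,  28.4]), np.float64(42.5))
screws [[544.7  95.1  11. ]
 [520.3 -45.3  11. ]
 [458.3 109.8  11. ]
 [434.3 -30.1  11. ]] [489.3816905   32.36823142  11.        ]
dist 142.5442721946972 87.65870785896269
yaw [np.float64(-9.622987445935678), np.float64(-9.989470311382615)] [np.float64(-9.856542386959372), np.float64(-9.740299978845155)]
ring yaw -7.872439075732883 [592.60868847 249.60301498  32.        ] 52.846630099986186
ring yaw -8.844466427111845 [591.21757011 248.69027687   4.        ] 66.53453952968061
```

```bash
python3 - <<'E'
from plant import robot
from see import *
C=robot.calibration("top"); im=cv2.imread("pics/top0.png").astype(np.float32)
g=im.mean(2)
def samp(P):
    q=proj(C,P).astype(np.float32); return cv2.remap(g,q[:,0].reshape(1,-1),q[:,1].reshape(1,-1),cv2.INTER_CUBIC)[0]
def world(v,L,z):
    c,s=np.cos(v[2]),np.sin(v[2]); return np.c_[v[0]+c*L[:,0]-s*L[:,1],v[1]+s*L[:,0]+c*L[:,1],np.full(len(L),z)]
def edges(v,inn,out,z,cap=50): return -np.mean(np.clip(samp(world(v,out,z))-samp(world(v,inn,z)),-5,cap))
def opt(f,x0):
    best=min((f(np.array(x0)+[a,b,0]),a,b) for a in range(-6,7,2) for b in range(-6,7,2))
    x0=np.array(x0)+[best[1],best[2],0]
    s=minimize(f,x0,method="Nelder-Mead",options=dict(initial_simplex=x0+[[0,0,0],[2,0,0],[0,2,0],[0,0,.03]])); return s.x.round(3),s.fun
w=2.5
def rect(hx,hy,sides):
    y=np.linspace(-.85*hy,.85*hy,60); x=np.linspace(-.85*hx,.85*hx,60); P=[]
    if 'f' in sides:P.append(np.c_[0*y+hx,y])
    if 'n' in sides:P.append(np.c_[0*y-hx,y])
    if 'l' in sides:P.append(np.c_[x,0*x+hy])
    if 'r' in sides:P.append(np.c_[x,0*x-hy])
    return np.vstack(P)
for sd in("fnl","fnlr","fnr"):
    print("plate",sd,opt(lambda v:-edges(v,rect(55-w,82-w,sd),rect(55+w,82+w,sd),10,200),[489,31,-.17])) if 0 else print("plate",sd,opt(lambda v:edges(v,rect(55+w,82+w,sd),rect(55-w,82-w,sd),10,60),[489,31,-.17]))
def arc(r,a): return r*np.c_[np.cos(np.radians(a)),np.sin(np.radians(a))]
A=np.r_[38:62,118:142]; B=np.r_[-140:-39]
fo=lambda v:edges([*v[:2],-.17],arc(41.5-w,A),arc(41.5+w,A),82,60)
fi=lambda v:edges([*v[:2],-.17],arc(31.5+w,B),arc(31.5-w,B),82,60)
print("outer +y",opt(fo,[489,31,0])); print("inner -y",opt(fi,[489,31,0])); print("both",opt(lambda v:fo(v)+fi(v),[489,31,0]))
# blue jaws
b=im[:,:,0]-im[:,:,2]; m=(b>60).astype(np.uint8); m[:, :250]=0; m[:195]=0;m[255:]=0;m[:,315:]=0
n,_,st,ce=cv2.connectedComponentsWithStats(m)
for i in range(1,n): print(st[i],ce[i],back(C,ce[i],35)[0].round(1))
E
```

```text
plate fnl (array([ 4.89328e+02,  3.27560e+01, -1.72000e-01]), np.float64(-53.92319869995117))
plate fnlr (array([ 4.89323e+02,  3.28810e+01, -1.73000e-01]), np.float64(-50.25491714477539))
plate fnr (array([ 4.89304e+02,  3.28210e+01, -1.72000e-01]), np.float64(-48.866458892822266))
outer +y (array([489.,  31.,   0.]), np.float64(-60.0))
inner -y (array([4.88101e+02, 3.40630e+01, 1.30000e-02]), np.float64(-55.89306640625))
both (array([4.88751e+02, 3.41670e+01, 2.20000e-02]), np.float64(-115.859619140625))
[258 221   5   7  28] [259.67857143 223.89285714] [499.8  86.2  35. ]
[300 232   1   1   1] [300. 232.] [480.2 -22.2  35. ]
```

```bash
cat > h.py <<'E'
from plant import robot
from see import *
LAMP=np.array([489.3,32.8]); YAW=-9.85
def R(a):
    d=np.array([np.cos(np.radians(a)),np.sin(np.radians(a)),0]); z=np.array([0,0,-1.])
    return np.c_[np.cross(d,z),d,z]
def st(*l):
    o=robot.observe(); print(*l,"t",round(o["t"],2),"tcp",o["tcp_pos"].round(1),"F",o["contact_force"].round(1),"w",round(o["width"],1),"ff",round(o["finger_force"],1),"j6",o["qpos"][5].round(2)); return o
E
python3 - <<'E'
from h import *
for a in range(-180,181,30):
    q=robot.ik([*LAMP,110],R(YAW+a)); print("lamp",a,None if q is None else q.round(2), end=" | ")
    q=robot.ik([438.7,235,-3],R(YAW+a)); print("lens",None if q is None else q.round(2)[-1])
C=robot.calibration("top"); im=cv2.imread("pics/top0.png").astype(np.float32)
m=(im.min(2)>130).astype(np.uint8); m[:,:380]=0; m[:,412:]=0; m[:212]=0; m[246:]=0
import cv2
M=cv2.moments(m); uv=(M["m10"]/M["m00"],M["m01"]/M["m00"]); print("spacer",uv,M["m00"],back(C,uv,14)[0])
c=cv2.findContours(m,cv2.RETR_EXTERNAL,cv2.CHAIN_APPROX_NONE)[0][0]; e=cv2.fitEllipse(c); print(e,back(C,e[0],14)[0])
E
```

```text
lamp -180 None | lens -2.57
lamp -150 [-0.02  0.21  2.04 -0.    0.89  2.77] | lens None
lamp -120 [-0.02  0.21  2.04 -0.    0.89  2.24] | lens 2.67
lamp -90 [-0.02  0.21  2.04 -0.    0.89  1.72] | lens 2.15
lamp -60 [-0.02  0.21  2.04 -0.    0.89  1.2 ] | lens 1.62
lamp -30 [-0.02  0.21  2.04 -0.    0.89  0.67] | lens 1.1
lamp 0 [-0.02  0.21  2.04 -0.    0.89  0.15] | lens 0.58
lamp 30 [-0.02  0.21  2.04 -0.    0.89 -0.37] | lens 0.05
lamp 60 [-0.02  0.21  2.04 -0.    0.89 -0.9 ] | lens -0.47
lamp 90 [-0.02  0.21  2.04 -0.    0.89 -1.42] | lens -0.99
lamp 120 [-0.02  0.21  2.04 -0.    0.89 -1.94] | lens -1.52
lamp 150 [-0.02  0.21  2.04 -0.    0.89 -2.47] | lens -2.04
lamp 180 None | lens -2.57
spacer (395.22707423580783, 227.90829694323145) 229.0 [ 496.44477701 -279.50859327   14.        ]
((395.2041320800781, 227.87033081054688), (22.192508697509766, 22.430633544921875), 119.83714294433594) [ 496.54644202 -279.44601243   14.        ]
```

```bash
python3 - <<'E'
from h import *
p=np.array([438.7,235.2])
robot.move_ptp([*p,70],R(YAW+90)); robot.set_gripper(76); st("above")
print(robot.servo_line([*p,3],velocity=120,threshold=8)); st("down")
robot.set_gripper(50); st("grip1")
robot.set_gripper(76); robot.servo_line([*p,45],velocity=200)
robot.servo_line([*p,45],velocity=200,rotation=R(YAW)) if 0 else robot.move_ptp([*p,45],R(YAW))
robot.servo_line([*p,3],velocity=120,threshold=8); robot.set_gripper(50); o=st("grip2")
robot.set_gripper(76); robot.servo_line([*p,60],velocity=200); robot.move_ptp([400,120,150],R(YAW)); st("aside")
im=robot.capture("top"); cv2.imwrite("pics/t1.png",im[:,:,::-1])
C=robot.calibration("top"); g=im.astype(np.float32).mean(2)
print("lens cell",fit(C,g,(204.8,245.4),16,30,1),"dome",fit(C,g,(204.8,245.4),16,22,-1), "true",o["tcp_pos"])
E
```

```text
above t 1.84 tcp [438.9 236.   70.4] F [-0.1  0.2 -0.2] w 76.0 ff 0.0 j6 -0.99
False
down t 2.55 tcp [439.  235.4   3.2] F [-0.6  0.4  0.4] w 75.7 ff 0.0 j6 -0.99
grip1 t 2.87 tcp [439.9 235.7   4.8] F [-1.1 -0.3  4.9] w 57.1 ff 62.5 j6 -0.99
grip2 t 5.77 tcp [439.6 235.7   4.5] F [-1.3 -1.1  5.9] w 57.5 ff 63.0 j6 0.58
aside t 7.17 tcp [399.6 120.1 149. ] F [ 0.5 -0.6  0.5] w 75.9 ff 0.0 j6 0.36
lens cell (array([443.8, 234.2]), np.float64(19.9)) dome (array([443.8, 235.2]), np.float64(42.1)) true [439.58197703 235.65454515   4.50981027]
```

View pics/t1.png

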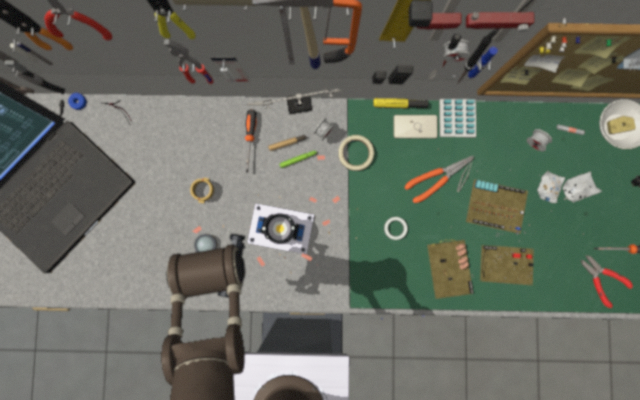

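The arm covers the lower part of the lens, at about (207,250), so that x fit is invalid. I'll clear the arm and fit again.

```bash
python3 - <<'E'
from h import *
robot.move_ptp([420,-60,170],R(YAW)); st("aside")
im=robot.capture("top"); cv2.imwrite("pics/t2.png",im[:,:,::-1])
C=robot.calibration("top"); g=im.astype(np.float32).mean(2)
print("lens cell",fit(C,g,(204.8,245.4),16,30,1),"dome",fit(C,g,(204.8,245.4),16,22,-1))
h=im[:,:,::-1][215:265,170:245]; cv2.imwrite("pics/t2c.png",cv2.resize(h,None,fx=7,fy=7,interpolation=cv2.INTER_CUBIC))
E
```

```text
aside t 7.98 tcp [419.7 -59.  169. ] F [-0.5  0.   0.4] w 75.9 ff 0.0 j6 -0.07
lens cell (array([441.9, 233.6]), np.float64(28.8)) dome (array([442.2, 235. ]), np.float64(42.5))
```

View pics/t2c.png

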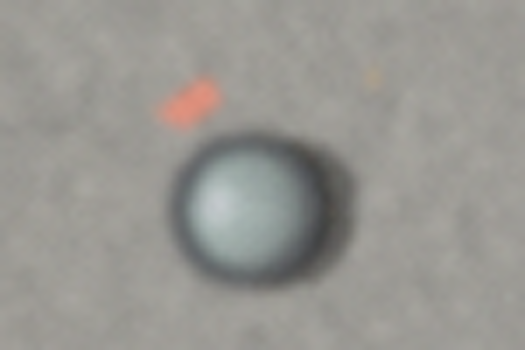

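```bash
cat >> h.py <<'E'
OFF=np.array([-2.4,0.6]); LAMP=np.array([489.3,32.8])+OFF
E
python3 - <<'E'
from h import *
p=np.array([439.4,235.4])
robot.move_ptp([*p,60],R(YAW)); robot.servo_line([*p,3],velocity=150,threshold=8); robot.set_gripper(50); o=st("grip")
dz=o["tcp_pos"][2]
robot.servo_line([*p,120],velocity=200); st("lifted")
robot.move_ptp([*LAMP,dz+95],R(YAW)); robot.wait(.2); o=st("over",LAMP)
e=o["tcp_pos"][:2]-LAMP; c=LAMP-e
print(robot.servo_line([*c,dz+84],velocity=60,threshold=8)); st("mouth")
print(robot.servo_line([*c,dz+72],velocity=25,threshold=8)); st("in?")
E
```

```text
grip t 10.08 tcp [440.9 235.7   5. ] F [-0.2 -1.6  5.9] w 56.8 ff 62.5 j6 0.58
lifted t 10.82 tcp [438.6 235.1 119.5] F [-0.4 -0.1 -1. ] w 57.0 ff 64.0 j6 0.58
over [486.9  33.4] t 11.86 tcp [486.8  34.8 100. ] F [ 0.6  0.4 -0.7] w 57.0 ff 64.0 j6 0.15
False
mouth t 12.19 tcp [486.2  32.3  88.3] F [ 0.7 -0.3 -1.6] w 56.9 ff 64.0 j6 0.15
False
in? t 12.82 tcp [487.   32.   76.9] F [ 0.2  0.5 -1.2] w 57.1 ff 64.0 j6 0.15
```

```bash
python3 - <<'E'
from h import *
c=[487,32.3]; dz=5
print(robot.servo_line([*c,dz+56],velocity=40,threshold=8)); st("a")
print(robot.servo_line([*c,dz+38.5],velocity=25,threshold=6)); st("b"); robot.wait(.2); st("c")
E
```

```text
False
a t 13.38 tcp [486.7  32.3  60.6] F [ 0.7 -0.2 -0.7] w 57.1 ff 64.0 j6 0.15
True
b t 14.11 tcp [486.7  32.3  43.5] F [ 0.4 -0.3  5. ] w 56.9 ff 64.5 j6 0.15
c t 14.31 tcp [486.7  32.3  43.4] F [0.2 0.  4.7] w 57.0 ff 64.5 j6 0.15
```

```bash
python3 - <<'E'
from h import *
robot.set_gripper(70); st("open"); 
print(robot.servo_line([487,32.3,130],velocity=200,threshold=15)); st("up")
s=np.array([496.2,-279.5])+OFF
robot.move_ptp([*s,60],R(YAW+90)); robot.set_gripper(76) 
im=robot.capture("top"); h=im[:,:,::-1]; cv2.imwrite("pics/t3.png",h)
cv2.imwrite("pics/t3c.png",cv2.resize(h[205:255,250:310],None,fx=8,fy=8,interpolation=cv2.INTER_CUBIC))
st("spacer")
E
```

```text
open t 14.59 tcp [484.7  32.3  42.1] F [-0.3 -1.1 -0.3] w 69.9 ff 0.0 j6 0.15
False
up t 15.18 tcp [486.4  32.3 129.5] F [0.7 0.  0.1] w 69.6 ff 0.0 j6 0.15
spacer t 17.31 tcp [ 494.  -278.6   60.2] F [-0.9  0.6  0.1] w 75.7 ff 0.0 j6 -1.99
```

View pics/t3c.png

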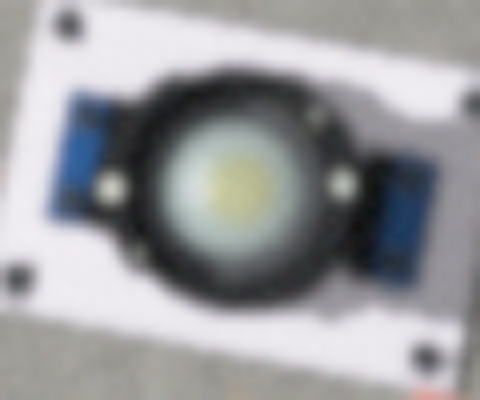

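The lens sits level and centred in the barrel, dome up, at crop (240,188). Next is the spacer, with two perpendicular grips to centre it.

```bash
python3 - <<'E'
from h import *
s=np.array([496.2,-279.5])+OFF
robot.servo_line([*s,3],velocity=150,threshold=8); st("down"); robot.set_gripper(50); st("g1"); robot.set_gripper(76)
robot.servo_line([*s,40],velocity=200); robot.move_ptp([*s,40],R(YAW)); robot.servo_line([*s,3],velocity=150,threshold=8); robot.set_gripper(50); o=st("g2"); dz=o["tcp_pos"][2]
robot.servo_line([*s,120],velocity=250); st("lifted")
c=np.array([487,32.3])
robot.move_ptp([*c,dz+95],R(YAW)); robot.wait(.15); st("over",dz)
print(robot.servo_line([*c,dz+78],velocity=50,threshold=8)); st("mouth")
E
```

```text
down t 17.84 tcp [ 493.8 -278.9    2.8] F [0.4 0.1 0.5] w 76.4 ff 0.0 j6 -1.99
g1 t 18.17 tcp [ 495.1 -279.8    5.3] F [-1.3  0.7  5.9] w 56.3 ff 62.4 j6 -1.99
g2 t 20.96 tcp [ 494.9 -279.6    4.8] F [-0.9  2.2  5.5] w 56.4 ff 62.7 j6 -0.42
lifted t 21.57 tcp [ 493.3 -278.6  119.6] F [-1.5  0.  -0.8] w 56.3 ff 63.7 j6 -0.42
over 4.836769999402954 t 22.92 tcp [487.6  31.2  99.9] F [ 0.4 -0.3 -0.3] w 56.3 ff 63.7 j6 0.15
False
mouth t 23.41 tcp [486.6  32.2  82.3] F [ 0.6  0.5 -0.5] w 55.9 ff 63.6 j6 0.15
```

```bash
python3 - <<'E'
from h import *
c=np.array([487,32.3]); dz=4.8
print(robot.servo_line([*c,dz+62],velocity=40,threshold=8)); st("a")
print(robot.servo_line([*c,dz+54],velocity=25,threshold=5)); st("b")
robot.set_gripper(70); st("open"); print(robot.servo_line([*c,140],velocity=250,threshold=15))
p=np.array([591.2,248.4])+OFF
robot.move_ptp([*p,90],R(YAW+90)); robot.set_gripper(76)
im=robot.capture("top"); h=im[:,:,::-1]
cv2.imwrite("pics/t4c.png",np.hstack([cv2.resize(h[y:y+40,x:x+40],None,fx=10,fy=10,interpolation=cv2.INTER_CUBIC) for x,y in((260,209),(182,169))])); st("ring")
E
```

```text
False
a t 23.96 tcp [486.7  32.3  66.5] F [ 0.2  0.4 -0.1] w 56.2 ff 63.7 j6 0.15
False
b t 24.43 tcp [487.7  32.3  59.4] F [-0.2 -0.5  4.2] w 56.4 ff 64.2 j6 0.15
open t 24.72 tcp [486.3  32.3  58.4] F [0.1 0.2 0.3] w 70.0 ff 0.0 j6 0.15
False
ring t 26.59 tcp [589.  248.2  90.4] F [-0.3  0.3 -0.3] w 75.9 ff 0.0 j6 -1.07
```

View pics/t4c.png

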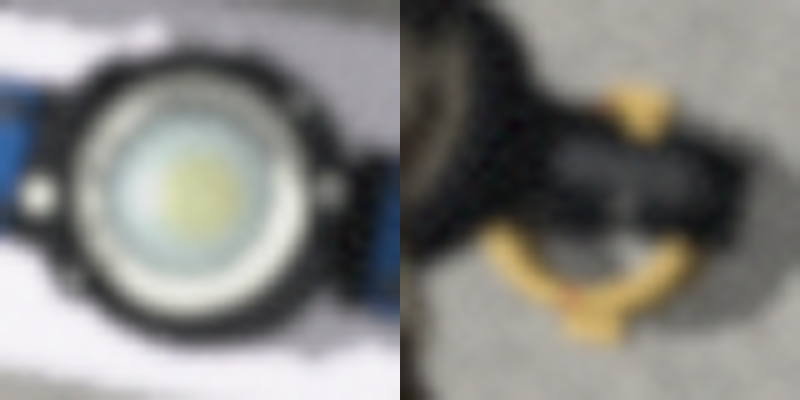

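The spacer lies flat and centred on the lens, at crop (195,195). The ring's lug orientation is unchanged. Next I grip the ring on its flutes.

```bash
python3 - <<'E'
from h import *
p=np.array([591.2,248.4])+OFF; zg=16
robot.servo_line([*p,zg],velocity=150,threshold=8); st("down"); robot.set_gripper(50); st("g1"); robot.set_gripper(76)
robot.servo_line([*p,60],velocity=200); robot.move_ptp([*p,60],R(YAW)); robot.servo_line([*p,zg],velocity=150,threshold=8); robot.set_gripper(50); o=st("g2"); dz=o["tcp_pos"][2]
robot.servo_line([*p,140],velocity=250); st("lifted")
c=np.array([487,32.3])
robot.move_ptp([*c,dz+95],R(YAW)); robot.wait(.15); st("over",dz)
print(robot.servo_line([*c,dz+84],velocity=60,threshold=8)); st("mouth")
print(robot.servo_line([*c,dz+68.5],velocity=25,threshold=6)); st("laid")
E
```

```text
down t 27.23 tcp [589.2 249.1  16.3] F [1.4 0.3 1. ] w 76.0 ff 0.0 j6 -1.07
g1 t 27.54 tcp [590.8 249.7  18.3] F [-1.1  0.3  6.2] w 57.5 ff 64.6 j6 -1.07
g2 t 30.38 tcp [590.5 249.6  18. ] F [0.1 0.7 4.4] w 57.3 ff 64.4 j6 0.5
lifted t 31.03 tcp [587.7 248.6 138.9] F [-0.7 -0.1 -2.2] w 57.0 ff 64.1 j6 0.5
over 17.982376231521847 t 32.13 tcp [488.4  33.3 113.3] F [-0.4  0.4 -1.5] w 57.4 ff 64.1 j6 0.15
False
mouth t 32.47 tcp [486.3  32.7 101.1] F [ 0.2  0.1 -1. ] w 56.8 ff 64.1 j6 0.15
False
laid t 33.23 tcp [486.9  32.3  86.7] F [-1.5 -0.6  3.1] w 57.3 ff 64.4 j6 0.15
```

```bash
python3 - <<'E'
from h import *
c=np.array([487,32.3]); dz=18
print(robot.servo_line([*c,dz+64.8],velocity=20,threshold=20)); st("pushed")
for a in range(-10,-81,-10):
    robot.servo_line([*c,dz+64.8],velocity=40,rotation=R(YAW+a))
    o=st(a); print("  Mz",o["torque"].round(2))
    if abs(o["torque"][2])>2.0: break
E
```

```text
False
pushed t 33.57 tcp [487.   32.3  83.6] F [-3.1 -0.5  9. ] w 57.4 ff 65.1 j6 0.15
-10 t 33.89 tcp [488.4  32.3  84.1] F [-1.3  0.2  7.9] w 57.0 ff 64.9 j6 0.32
  Mz [-0.05  0.36 -0.06]
-20 t 34.22 tcp [488.6  32.2  84.1] F [-1.3 -0.5  7.7] w 57.3 ff 64.9 j6 0.5
  Mz [-0.1   0.25 -0.15]
-30 t 34.54 tcp [488.8  32.2  84.2] F [-1.1 -0.3  7.1] w 57.3 ff 64.9 j6 0.67
  Mz [-0.05  0.19 -0.12]
-40 t 34.87 tcp [488.5  32.2  84.1] F [-1.5  0.3  8.4] w 57.1 ff 65.0 j6 0.85
  Mz [-0.11  0.32 -0.11]
-50 t 35.19 tcp [488.8  32.2  84.2] F [-0.5  0.3  7.5] w 57.2 ff 64.9 j6 1.02
  Mz [-0.11  0.17 -0.11]
-60 t 35.52 tcp [488.5  32.2  84.1] F [-1.4 -1.3  8.1] w 57.1 ff 65.0 j6 1.2
  Mz [-0.09  0.27 -0.16]
-70 t 35.84 tcp [488.8  32.2  84.2] F [-1.5 -0.1  7.9] w 57.0 ff 64.9 j6 1.37
  Mz [-0.    0.18 -0.12]
-80 t 36.17 tcp [487.8  32.4  84.1] F [-2.9  0.3  8.9] w 57.5 ff 65.1 j6 1.55
  Mz [-0.04  0.51 -0.03]
```

```bash
python3 - <<'E'
from h import *
c=np.array([487,32.3]); dz=18
for a in (-83,-86,-89,-92):
    robot.servo_line([*c,dz+64.8],velocity=20,rotation=R(YAW+a)); robot.wait(.1)
    o=st(a); print("  M",o["torque"].round(2))
    if abs(o["torque"][2])>.6: break
E
```

```text
-83 t 36.52 tcp [486.9  32.7  84. ] F [-4.3  1.5 10.9] w 57.1 ff 65.3 j6 1.59
  M [0.39 0.74 0.85]
```

The stop was met at about 82° with 0.85 N m. Now I release, lift and look.

```bash
python3 - <<'E'
from h import *
c=np.array([487,32.3])
robot.set_gripper(74); st("open"); robot.servo_line([*c,140],velocity=200,threshold=15); robot.move_ptp([420,-150,200],R(YAW)); robot.wait(.3); st("clear")
im=robot.capture("top"); h=im[:,:,::-1]; cv2.imwrite("pics/t5.png",h)
side=robot.capture("side")[:,:,::-1]
a=cv2.resize(h[209:249,260:300],(400,400),interpolation=cv2.INTER_CUBIC); b=cv2.resize(side[160:220,260:320],(400,400),interpolation=cv2.INTER_CUBIC)
cv2.imwrite("pics/t5c.png",np.hstack([a,b]))
C=robot.calibration("top"); sat=(im.max(2).astype(np.float32)-im.min(2))
for r,s in((30,-1),(23.5,1)):print(fit(C,sat,(280,229),99,r,s))
E
```

```text
open t 36.83 tcp [487.1  32.3  82.5] F [ 0.5  0.2 -0.4] w 73.8 ff 0.0 j6 1.6
clear t 39.19 tcp [ 420.1 -149.8  199.9] F [-0.5 -0.3  0.3] w 74.1 ff 0.0 j6 -0.27
(array([489.4,  32.4]), np.float64(59.9))
(array([488.9,  33.2]), np.float64(60.0))
```

View pics/t5c.png

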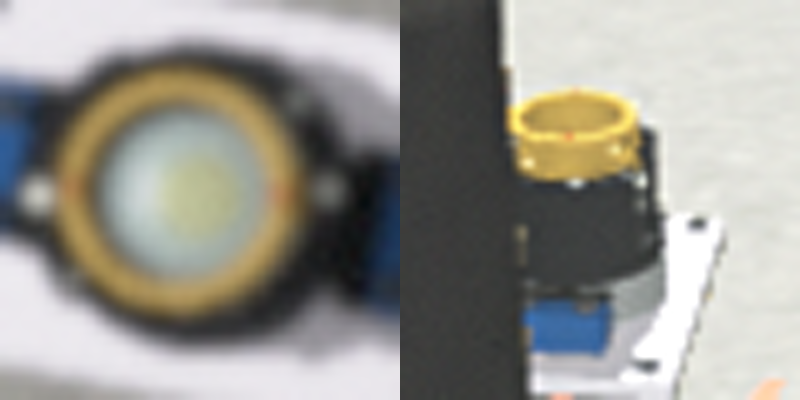

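The red lines at crop (75,188) and (280,195) put the ring about 81° round from the notches. It is level, and centred on the lamp to within 1 mm. The arm is clear, so I'll hand in.

```bash
python3 -c "
from plant import robot
print(robot.sign_off())"
```

```text
the job is handed in; nothing more can be done
None
```

The lamp head is finished and handed in at about 39 s of the 72 s allowed: lens dome up on its seat, spacer on it, and the ring screwed about 81° clockwise to its stop. The bystanders were left untouched. The final ring height and spring travel were not measured directly, and the sign-off returned no verdict.

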